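Stir the nail beads and open the safety-capped remover

TASK

Get a soak of used nail beads ready: take the rose-handled rod from its pink holder, stir the beads round in the pale bowl with its foot until most of them have clearly shifted, without losing any or touching them with the fingers, and stand the rod back in its holder. Then open the remover bottle: press its teal safety cap down, twist it about 60 degrees anticlockwise while keeping it pressed, and lift it straight off. Finish still holding the cap, level and motionless, about a hand's breadth (8 cm) above the bottle, and leave the other pots, jars and tools where they are.

Things in the scene. Friction and masses are not known exactly. Their poses are not given: they have to be found in the camera images.
- rod_grip (a point): stirring rod: white plastic rod 160 mm long, 50 g, standing upright in its holder. This point is on the rod's axis in the rose-coloured round handle (14 mm diameter, 55 mm long, from 105 to 160 mm above the rod's foot), 132 mm above the foot and 28 mm below the top. z runs along the rod towards the top. The rod may lean a few degrees if bumped.
- rod_tip (a point): centre of the rod's flat round foot (12 mm diameter; the shaft above it is 9 mm). z runs up along the rod. This end stirs.
- holder_mouth (a point): rod holder: dusty-pink block 64 x 64 x 56 mm, fixed to the table. This point is the centre of the mouth of its round upright hole, level with the block's top; hole 21 mm diameter, 46 mm deep, so a seated foot is 46 mm below this point.
- bowl_floor (a point): pale grey open bowl, fixed to the table: 120 mm across the rim, 46 mm tall, walls 4 mm. This point is the centre of its flat inner floor (about 40 mm inner radius at the floor, 56 mm at the rim, rim 40 mm above this point). At the start the beads lie in a ring about 24 mm from the centre; a circle of 11 mm radius in the middle is free.
- bottle_neck (a point): remover bottle: cream, pink band, 72 mm wide, fixed in a grey round stand 100 mm wide. This point is on its upright axis at the top of the neck under the cap, 136 mm above the table. The shoulder slopes from 72 mm wide at 85 mm height to 47 mm wide at 110 mm, so fingers beside the cap are free. A spring in the neck pushes the cap up.
- cap_center (a point): teal ribbed round safety cap, 50 mm wide (52 over the ribs), 36 mm tall, 45 g, white arrows on top. This point is half-way up its axis (z up); locked, it is 2 mm above bottle_neck. It may be gripped at any yaw.
- cap: the same cap, origin at the centre of its underside, 18 mm below cap_center; x parallel to the bottle's x when locked. Locked, it neither turns nor lifts. Pressed down 5.5 mm or more (bottoms at 8 mm; spring 5 N locked, 10 N at the bottom) and kept down, it turns anticlockwise seen from above; at 46 to 74 degrees (aim for 60; stop at about 76) it lifts straight off.
- bottle: the same bottle and stand, origin on its axis at the table.
- rod: the same rod, origin at the centre of its foot, z along the rod to the handle.
- bead0: chunky rose bead in the bowl: short cylinder 18 mm across, 12 mm tall, 12 g; origin at the centre of its underside, z along its axis (up at the start)
- bead1: chunky pearl bead in the bowl: short cylinder 18 mm across, 12 mm tall, 12 g; origin at the centre of its underside, z along its axis (up at the start)
- bead2: chunky mint bead in the bowl: short cylinder 18 mm across, 12 mm tall, 12 g; origin at the centre of its underside, z along its axis (up at the start)
- bead3: chunky pearl bead in the bowl: short cylinder 18 mm across, 12 mm tall, 12 g; origin at the centre of its underside, z along its axis (up at the start)
- bead4: chunky rose bead in the bowl: short cylinder 18 mm across, 12 mm tall, 12 g; origin at the centre of its underside, z along its axis (up at the start)
- pink_pot: bystander: pink round pot with green dot, 38 mm across, 30 mm tall; origin at the centre of its underside
- pink_pot2: bystander: pink round pot with orange dot, 38 mm across, 30 mm tall; origin at the centre of its underside
- black_jar: bystander: black jar with rose-dotted pale lid, 46 mm across, 39 mm tall; origin at the centre of its underside
- black_jar2: bystander: black jar with mint-dotted pale lid, 46 mm across, 39 mm tall; origin at the centre of its underside
- buffer_block: bystander: cream and pink nail buffer block, 30 x 90 x 28 mm; origin at the centre of its underside
- nail_clipper_tray: bystander: cream tray 70 x 110 x 18 mm with steel clippers; origin at the centre of its underside
Not all that is in view belongs to the job. Of the things that look like the part that bears bowl_floor, the middle-sized one is meant.

How it is judged:
On the way, in this order (a step that is already met when the one before it is completed fails the run):
1. with the rod's foot down in the bowl, the beads have been stirred: at least three of the five are over 12 mm from where they lay ((distance of each of bead0, bead1, bead2 from where it was at the start of the episode above 0.012 m or distance of each of bead0, bead1, bead3 from where it was at the start of the episode above 0.012 m or distance of each of bead0, bead1, bead4 from where it was at the start of the episode above 0.012 m or distance of each of bead0, bead2, bead3 from where it was at the start of the episode above 0.012 m or distance of each of bead0, bead2, bead4 from where it was at the start of the episode above 0.012 m or distance of each of bead0, bead3, bead4 from where it was at the start of the episode above 0.012 m or distance of each of bead1, bead2, bead3 from where it was at the start of the episode above 0.012 m or distance of each of bead1, bead2, bead4 from where it was at the start of the episode above 0.012 m or distance of each of bead1, bead3, bead4 from where it was at the start of the episode above 0.012 m or distance of each of bead2, bead3, bead4 from where it was at the start of the episode above 0.012 m) and horizontal distance between rod_tip and bowl_floor below 0.045 m and z of rod_tip in the frame of bowl_floor below 0.02 m), for 0.05 s.
2. the rod stands back in its holder, let go (horizontal distance between rod_tip and holder_mouth below 0.014 m and z of rod_tip in the frame of holder_mouth below -0.035 m and angle between rod_tip's own z axis and vertical below 0.3 rad and contact force between the fingers and rod below 0.1 N), for 0.2 s.
3. the cap is pressed down at least 4.5 mm (z of cap_center in the frame of bottle_neck below -0.0025 m and contact force between the fingers and cap above 0.5 N), for 0.1 s.
4. the cap is turned at least 37 degrees while still on the neck (angle between the x axis of cap and the x axis of bottle, either way round above 0.65 rad and z of cap_center in the frame of bottle_neck below 0.008 m), for 0.1 s.
5. the cap is lifted clear above the bottle (z of cap_center in the frame of bottle_neck above 0.042 m), for 0.1 s.
At the end, for the whole second after the job is handed in: The fingers hold the cap (over 1 N) 40 to 160 mm above its locked height, within 40 mm of the bottle's axis, tilted under 20 degrees, still and not touching the bottle; the rod stands in its holder (foot at least 35 mm down the hole, tilt under 17 degrees), let go; all beads lie in the bowl (all of step 2 and z of cap_center in the frame of bottle_neck between 0.042 and 0.162 m and horizontal distance between cap_center and bottle_neck below 0.04 m and angle between cap_center's own z axis and vertical below 0.35 rad and contact force between the fingers and cap above 1 N and contact force between cap and bottle below 0.05 N and linear speed of cap below 0.03 m/s and horizontal distance between each of bead0, bead1, bead2, bead3, bead4 and bowl_floor below 0.055 m and z of each of bead0, bead1, bead2, bead3, bead4 in the frame of bowl_floor below 0.04 m); the arm keeps its last pose, push and grip.
It fails at once if a bead leaves the bowl (horizontal distance between any of bead0, bead1, bead2, bead3, bead4 and bowl_floor above 0.075 m).
It fails at once if the fingers touch the beads (contact force between the fingers and bead0 above 0.3 N or contact force between the fingers and bead1 above 0.3 N or contact force between the fingers and bead2 above 0.3 N or contact force between the fingers and bead3 above 0.3 N or contact force between the fingers and bead4 above 0.3 N).
It fails at once if a bystander is shifted more than 25 mm (distance of any of pink_pot, pink_pot2, black_jar, black_jar2, buffer_block, nail_clipper_tray from where it was at the start of the episode above 0.025 m).
It also fails if it takes over 72 s, if anything falls off the work surface, if the arm or the gripper's body presses on something with over 40 N, if the wrist force passes 120 N, or if a joint passes its speed limit or range.

ROBOT

A 7-joint arm with a two-finger parallel gripper is mounted at the origin on the work surface. World frame = base frame: x ahead of the robot, y to its left, z up, the work surface at z = 0. Lengths are in m, angles in rad, forces in N, time in s.
With the tool pointing down it reaches from about 0.4 to 0.85 m from the base axis. Payload 4.5 kg.
Tool frame: the origin (TCP) lies on the centre line of the jaws, within the pads' length; the fingertips stand 14 mm ahead of it and the grasp point (between the pads) lies 5 mm behind it (nose_length is the distance from the TCP to the fingertips, in m); x points along the fingers, y is the direction in which the jaws open and shut, and the axes are right-handed (so a half turn about x gives the same grasp; the last joint's range is limited). The gripper opens to 88 mm and grips with 3 to 60 N. Pads are 18 mm wide; open, the fingers measure 123 mm over their backs; the gripper's body (75 mm by 187 mm) begins 45 mm behind the grasp point.
Start: joints at [1.168, 0.689, -0.195, 1.565, 0.157, 0.902, -0.215], TCP at [0.264, -0.566, 0.253] pointing down, gripper open.
Joint ranges: [-3.01, 3.01], [-0.46, 2.08], [-1.47, 1.51], [0.13, 2.56], [-1, 4.14], [0.04, 2.09], [-2.66, 2.66]. Speed limits (rad/s): [2.57, 2.57, 3.14, 3.14, 3.14, 3.14, 3.14].

INTERFACE

Orientations are given as a unit quaternion [x, y, z, w].
In Python, from plant import get_state, snapshot, camera_params, finish_job, boxes_of, silhouettes, spot_point, nose_length gives the robot as it stands.
- The arm moves only by the tool apply_moves, never from a script. Its arguments are lists of equal length, an entry for each row: "delta_pos": the shift along the tool's x, y, z in cm, a list of three; "yaw": the turn about the tool's x in rad; "gripper": the opening in per cent of the stroke, from 0 (shut) to 100 (fully open). A call has 1 to 10 rows; each row is the pose to reach, as a shift and turn from the pose measured when the call began, along the tool's axes at that moment; what a row does not reach only later rows make up. A row lasts 1/12 s, in which the tool goes at most 41.7 mm and 7.16 degrees, less where a joint would pass 70% of its speed; a pose out of reach is approached as far as the arm can. A call with a gripper value outside its range is refused whole. The fingers move at their own pace and stop on an object; "force" is the grip in N (left out, the last holds). Time passes only in rows, so rows that repeat a pose let the fingers close. It gives the time, the measured TCP pose, the force and the opening at its end, in the units of the state.
- get_state(): the state, without advancing time (a new reading comes with each control period).
- snapshot(name): name is "side" or "top" or "wrist"; returns the picture (480x640x3 uint8, red, green, blue); there is no depth.
- camera_params(name): a dict with "fovy" (degrees; the focal length in pixels is half the picture's height over the tangent of half this angle, whatever the lens; pixels are square), "cx", "cy" (the principal point, pixels), "position" and "orientation" of the camera in the world. Camera axes: x right, y down, z forward; pixel columns grow to the right and rows downward; lengths in m; the calibration is good to about 2 mm. The wrist camera is an equidistant fisheye: a pixel r from the principal point sees the ray r / f radians off the axis. A picture is of the moment at which its call begins: read the wrist's pose just before it. camera_params takes no time and is no camera call; for the wrist camera it gives the pose at the moment of the call.
- finish_job(): hands the job in, once; it reports no verdict.
Trained networks look in the newest picture that a camera, given by its name, has taken for a name from the list of things; names that differ only in an ending like _2 or _b are one class to them, and where a whole thing is asked for, a point or a joint stands for the part that bears it (a point fixed in the world has none). Each returns a list of dicts, best first, with "score" (0 to 1); they miss things now and then, are a little off and sometimes report something else, mostly with a low value. They report only what shows in the picture. A call takes as long as a camera call. They do not tell look-alikes from the thing itself.
- boxes_of(thing, camera): "bbox" ([left, top, width, height] in pixels, round what is visible of it).
- silhouettes(thing, camera): "mask" (480x640 bool, what is visible of it) and "bbox" ([left, top, width, height] in pixels, round what is visible of it).
- spot_point(thing, camera): "pixel" ([column, row] in pixels: a listed point, or the origin of a listed thing).
The state is a dict: "clock": time; "q": joint angles; "qd": joint speeds; "joint_torque": joint torques, N m; "tool_pos": TCP position; "eef_rot": TCP orientation; "contact_force": force on the tool from outside, world axes, zero at the start; "moment": the same for the moment, N m; "opening": opening from 0.0 (shut) to 1.0 (fully open).
Only numpy, scipy, OpenCV 4.12 (cv2) and the standard library are available. Lean on these libraries where they do the work, as an engineer would, in place of code of your own. Each camera call takes 0.05 s, during which the arm holds its last target.

## Working session

There is one attempt and no reset: what is moved stays moved. The work goes in short steps, Python scripts to look and compute and a tool call to move; the robot and the scene stay as the last step left them, time stands still between calls to the robot, and variables do not carry over. Pictures are saved under pics/ and viewed, and the job is handed in when it is done.

Besides the shell and the picture viewer there is one more tool, called after "Call:" as name(argument=value, ...) on one line, values as JSON. apply_moves: Moves the arm, as the interface text tells. Its arguments: {"type":"object","properties":{"delta_pos":{"type":"array"},"yaw":{"type":"array"},"gripper":{"type":"array"},"force":{"type":"number"}},"required":["delta_pos","yaw","gripper"]}

```bash
mkdir -p pics; ls; cat > h.py <<'E'
import numpy as np, cv2
from plant import *
from scipy.spatial.transform import Rotation as R
def save(n,f):
    im=snapshot(n); cv2.imwrite('pics/'+f,im[:,:,::-1]); return im
def ray(cam,px,p=None):
    p=p or camera_params(cam); f=240/np.tan(np.radians(p['fovy'])/2)
    d=np.array([(px[0]-p['cx'])/f,(px[1]-p['cy'])/f,1.0])
    if cam=='wrist':
        r=np.hypot(d[0],d[1]); d=np.array([d[0]/r*np.sin(r),d[1]/r*np.sin(r),np.cos(r)]) if r>1e-9 else np.array([0,0,1.])
    d/=np.linalg.norm(d)
    return np.array(p['position']),R.from_quat(p['orientation']).apply(d)
def atz(cam,px,z,p=None):
    o,d=ray(cam,px,p); return o+d*(z-o[2])/d[2]
def proj(cam,X,p=None):
    p=p or camera_params(cam); f=240/np.tan(np.radians(p['fovy'])/2)
    c=R.from_quat(p['orientation']).inv().apply(np.array(X)-p['position'])
    if cam=='wrist':
        th=np.arctan2(np.hypot(c[0],c[1]),c[2]); n=np.hypot(c[0],c[1])
        return np.array([p['cx']+f*th*c[0]/n,p['cy']+f*th*c[1]/n])
    return np.array([p['cx']+f*c[0]/c[2],p['cy']+f*c[1]/c[2]])
def tri(rs):
    A=np.zeros((3,3));b=np.zeros(3)
    for o,d in rs:
        M=np.eye(3)-np.outer(d,d);A+=M;b+=M@o
    return np.linalg.solve(A,b)
E
python3 - <<'E'
from h import *
print(get_state()); print(nose_length if not callable(nose_length) else nose_length())
for c in ['side','top','wrist']:
    save(c,c+'0.png'); print(c,camera_params(c))
E
```

```text
pics
{'clock': 0.0, 'q': array([ 1.16779599,  0.68997348, -0.19451798,  1.56632042,  0.15732021,
        0.90250298, -0.21513636]), 'qd': array([-1.81037984e-03, -9.38193772e-04, -5.35828203e-05, -4.52818688e-04,
        5.39763805e-04,  9.11890251e-04, -3.68678628e-04]), 'joint_torque': array([-6.79905006e-04, -5.27557969e+01, -1.26664538e+00, -1.53426325e+01,
       -5.25597122e-02,  6.59855941e-03,  2.03568338e-04]), 'tool_pos': array([ 0.26410372, -0.56580014,  0.25192296]), 'eef_rot': array([-0.69011633, -0.15384002,  0.69049318, -0.15261673]), 'contact_force': array([0.228742  , 0.24855003, 0.62028957]), 'moment': array([0.0377272 , 0.00517317, 0.0181518 ]), 'opening': 0.9975006171815086}
0.014
side {'fovy': 44.34666315332012, 'cx': 318.0667134218682, 'cy': 228.29875611238054, 'position': array([ 0.34022426, -0.72297808,  0.94001857]), 'orientation': array([ 0.91912347, -0.0988406 ,  0.03791041, -0.37948042])}
top {'fovy': 44.781085967718674, 'cx': 319.9520311381374, 'cy': 245.50461079553182, 'position': array([0.37353782, 0.03510831, 1.23720425]), 'orientation': array([-0.70284485,  0.70854467, -0.03469828,  0.05262687])}
wrist {'fovy': 65.70646984690485, 'cx': 317.9754878361492, 'cy': 238.30689776210338, 'position': array([ 0.32686304, -0.53850949,  0.38394994]), 'orientation': array([ 0.83568569, -0.53227151, -0.07301341,  0.11395398])}
```

View pics/side0.png

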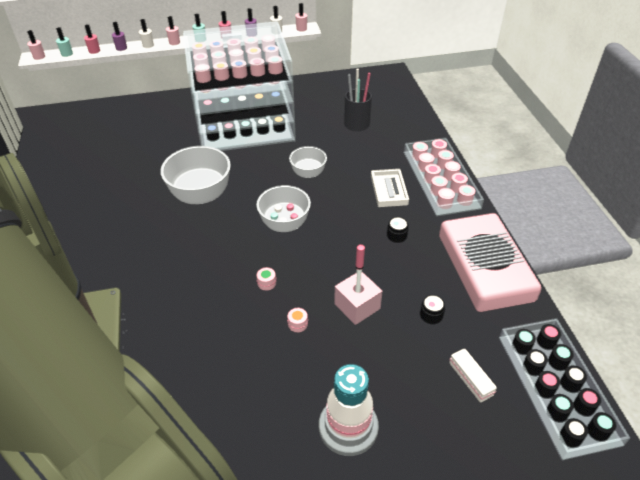

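View pics/top0.png

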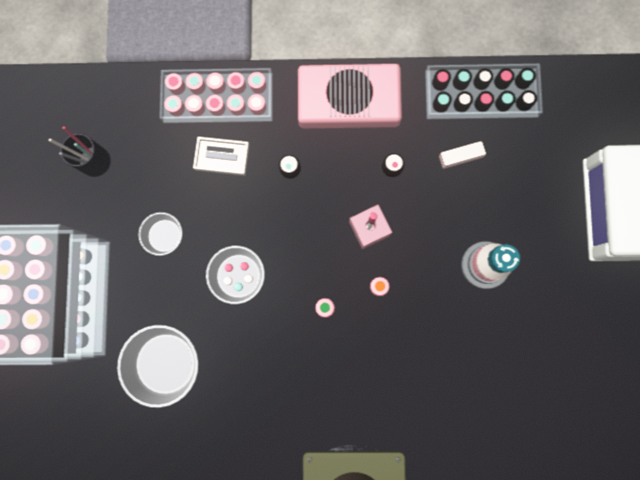

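View pics/wrist0.png

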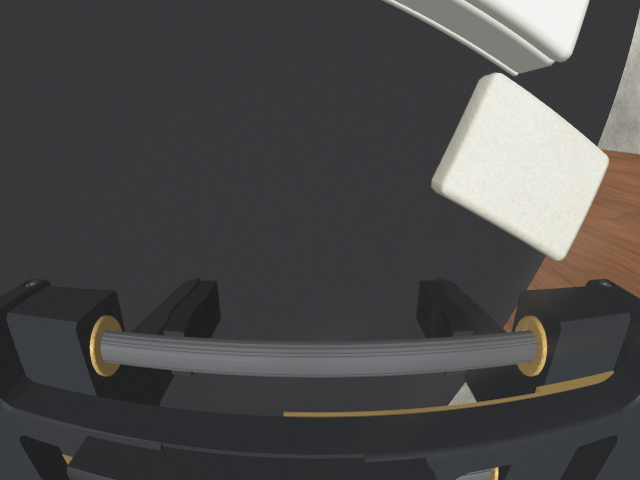

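The bowl with the beads is the middle-sized one: top (235,275), side (284,209). The rod and holder are at top (371,225), the cap at (505,258), and the pots at (325,308) and (380,286). The arm is out of view in the top picture. Next I'll triangulate.

```bash
python3 - <<'E'
from h import *
for t in ['rod_grip','rod_tip','holder_mouth','bowl_floor','bottle_neck','cap_center','bead0','bead1','bead2','bead3','pink_pot','pink_pot2','black_jar','black_jar2','buffer_block','nail_clipper_tray','bottle']:
    rs={}
    for c in ['side','top']:
        rs[c]=[(round(r['score'],2),np.round(r['pixel'],1).tolist()) for r in spot_point(t,c)[:3]]
    print(t,rs)
    try: print('   ',tri([ray(c,rs[c][0][1]) for c in rs]).round(4))
    except Exception as e: print(e)
print(get_state()['clock'])
E
```

```text
rod_grip {'side': [(0.63, [360.1, 257.1])], 'top': [(0.5, [374.3, 217.4])]}
    [ 0.561  -0.0407  0.1484]
rod_tip {'side': [(0.52, [359.0, 301.6])], 'top': [(0.6, [367.3, 222.3])]}
    [ 0.5707 -0.035   0.0093]
holder_mouth {'side': [(0.88, [359.4, 286.5])], 'top': [(0.64, [368.5, 224.6])]}
    [ 0.5636 -0.0352  0.057 ]
bowl_floor {'side': [(0.84, [202.4, 184.4]), (0.71, [286.0, 217.8]), (0.67, [310.2, 168.6])], 'top': [(0.98, [237.4, 279.2]), (0.81, [165.5, 363.8]), (0.77, [168.1, 239.2])]}
    [0.3712 0.203  0.1785]
bottle_neck {'side': [(0.36, [355.9, 298.4])], 'top': [(0.85, [503.9, 257.5]), (0.42, [367.6, 225.1])]}
    [ 0.481  -0.24    0.2956]
cap_center {'side': [(0.91, [352.2, 383.9]), (0.28, [347.6, 429.7])], 'top': [(0.92, [503.3, 257.9])]}
    [ 0.4834 -0.2815  0.141 ]
bead0 {'side': [(0.61, [278.5, 208.9]), (0.54, [286.2, 212.9]), (0.52, [293.3, 217.6])], 'top': [(0.6, [243.8, 268.0]), (0.47, [229.3, 282.2]), (0.47, [250.5, 278.5])]}
    [0.4628 0.2218 0.0498]
bead1 {'side': [(0.61, [278.5, 208.9]), (0.54, [286.2, 212.9]), (0.52, [293.3, 217.6])], 'top': [(0.6, [243.8, 26
[... 871 characters left out ...]
.5])], 'top': [(0.61, [288.9, 165.8]), (0.6, [391.3, 172.0])]}
    [ 0.698   0.1334 -0.002 ]
black_jar2 {'side': [(0.79, [394.0, 236.3]), (0.7, [431.2, 317.9]), (0.66, [387.2, 187.5])], 'top': [(0.61, [288.9, 165.8]), (0.6, [391.3, 172.0])]}
    [ 0.698   0.1334 -0.002 ]
buffer_block {'side': [(0.9, [472.0, 376.1]), (0.65, [269.1, 282.5])], 'top': [(0.71, [455.6, 157.0])]}
    [ 0.7226 -0.2314 -0.0057]
nail_clipper_tray {'side': [(0.74, [389.8, 188.3])], 'top': [(0.81, [222.4, 158.5]), (0.57, [498.7, 256.6]), (0.19, [457.8, 159.0])]}
    [0.722  0.2763 0.0101]
bottle {'side': [(0.97, [347.1, 429.2])], 'top': [(0.84, [485.0, 264.4]), (0.62, [368.7, 225.4])]}
    [ 0.4818 -0.2834 -0.0017]
1.85
```

```bash
python3 - <<'E'
from h import *
b=tri([ray('side',(286,217.8)),ray('top',(237.4,279.2))]);print('bowl',b)
T=cv2.imread('pics/top0.png');S=cv2.imread('pics/side0.png')
def ov(im,cam,c0,w,k,circs,f):
    x,y=c0; big=cv2.resize(im[y-w:y+w,x-w:x+w],None,fx=k,fy=k,interpolation=cv2.INTER_CUBIC)
    for X,r,col in circs:
        pts=[proj(cam,np.array(X)+[r*np.cos(a),r*np.sin(a),0]) for a in np.linspace(0,6.283,60)]
        p=((np.array(pts)-[x-w,y-w]+.5)*k).astype(int)
        cv2.polylines(big,[p.reshape(-1,1,2)],True,col,1)
    return big
B=[0.472,0.224];H=[.5636,-.0352];C=[.482,-.283]
g=(0,255,0);y=(0,255,255);m=(255,0,255)
B=b[:2]
cb=[([*B,.046],.060,g),([*B,.006],.024,y),([*B,.006],.040,m)]
ch=[([*H,.056],.0105,g),([*H,.170],.007,y),([*H,.115],.007,y)]
cc=[([*C,.156],.025,g),([*C,.120],.025,m),([*C,0],.05,y)]
a=np.hstack([ov(T,'top',(235,275),36,5.5,cb,0),ov(S,'side',(284,209),36,5.5,cb,0)])
h=np.hstack([ov(T,'top',(371,225),36,5.5,ch,0),ov(S,'side',(360,275),36,5.5,ch,0)])
# cap
e=np.hstack([ov(T,'top',(492,262),36,5.5,cc,0),ov(S,'side',(350,410),68,5.5*36/68,cc,0)])
n=min(a.shape[1],h.shape[1],e.shape[1])
cv2.imwrite('pics/ov1.png',cv2.resize(np.vstack([a[:,:n],h[:,:n]]),None,fx=.75,fy=.75)); cv2.imwrite('pics/ov2.png',e)
E
```

```text
bowl [ 0.46216875  0.24255111 -0.00153094]
```

View pics/ov1.png

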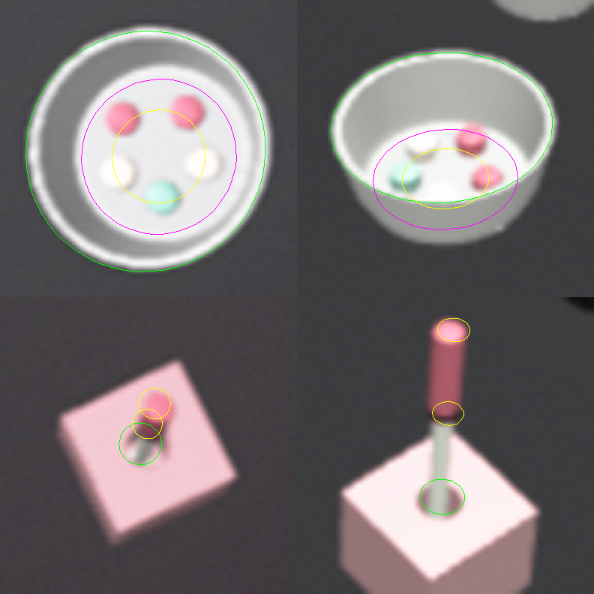

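View pics/ov2.png

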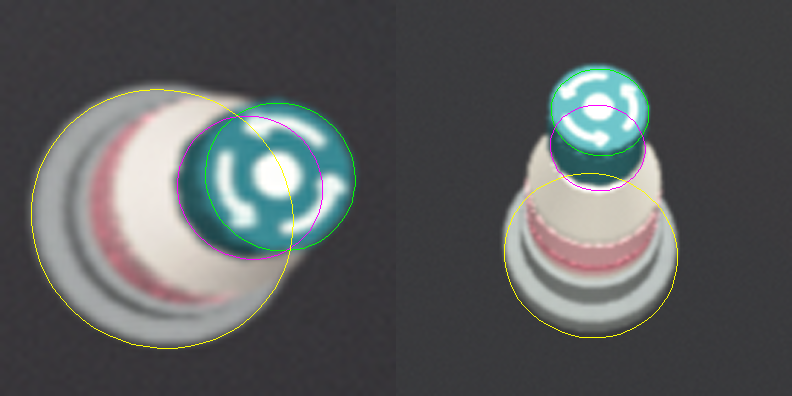

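The bowl (0.462, 0.242) and bottle (0.482, -0.283) models fit well. The holder is about (0.562, -0.037). Now I'll move over the rod at a safe height.

```bash
cat >> h.py <<'E'
def go(t,yaw=None):
    s=get_state();M=R.from_quat(s['eef_rot']);d=M.inv().apply(np.array(t)-s['tool_pos'])*100
    print('clk',s['clock'],'pos',s['tool_pos'].round(4),'F',s['contact_force'].round(2),'op',round(s['opening'],3),'toolaxes y',M.as_matrix()[:,1].round(3),'x',M.as_matrix()[:,0].round(3),'q',s['q'].round(2)); print('delta cm',d.round(2))
E
python3 - <<'E'
from h import *
go([.561,-.037,.25])
print(R.from_quat(get_state()['eef_rot']).as_matrix().round(3))
E
```

```text
clk 1.85 pos [ 0.2645 -0.5663  0.2527] F [ 0.13 -0.04 -0.31] op 1.001 toolaxes y [ 0.423 -0.906  0.   ] x [ 0. -0. -1.] q [ 1.17  0.69 -0.19  1.57  0.16  0.9  -0.22]
delta cm [  0.27 -35.42 -49.26]
[[ 0.     0.423 -0.906]
 [-0.    -0.906 -0.423]
 [-1.     0.    -0.   ]]
```

Call:
apply_moves(delta_pos=[[0,-3.5,-4.9],[0,-7,-9.8],[0,-10.5,-14.7],[0,-14,-19.6],[0,-17.5,-24.5],[0,-21,-29.4],[0,-24.5,-34.3],[0,-28,-39.2],[0,-31.5,-44],[0,-35.4,-49.2]], yaw=[0,0,0,0,0,0,0,0,0,0], gripper=[60,60,60,60,60,60,60,60,60,60], force=25)

```text
clock: 2.68
tool_pos: [0.4696, -0.2014, 0.253]
eef_rot: [0.691, 0.153, -0.69, 0.153]
contact_force: [0.6, -0.4, -0.1]
opening: 0.603
```

```bash
python3 - <<'E'
from h import *
go([.561,-.037,.25])
E
```

```text
clk 2.6833 pos [ 0.4696 -0.2014  0.253 ] F [ 0.59 -0.35 -0.07] op 0.603 toolaxes y [ 0.423 -0.906  0.001] x [ 0.001 -0.    -1.   ] q [ 0.41  0.54 -0.16  1.91  0.12  0.7  -0.95]
delta cm [  0.3  -11.03 -15.23]
```

Call:
apply_moves(delta_pos=[[0,-3,-4.2],[0,-6,-8.4],[0,-9,-12.5],[0,-11,-15.2],[0,-11,-15.2],[0,-11,-15.2]], yaw=[0,0,0,0,0,0], gripper=[60,60,60,60,60,60])

```text
clock: 3.18
tool_pos: [0.5637, -0.0296, 0.2532]
eef_rot: [0.691, 0.158, -0.688, 0.155]
contact_force: [-0.3, 0.2, 0.7]
opening: 0.6
```

```bash
python3 - <<'E'
from h import *
go([.561,-.037,.25])
p=camera_params('wrist'); im=save('wrist','w1.png')
np.save('p1.npy',p,allow_pickle=True)
print(p['position'])
for X in ([.562,-.037,.17],[.562,-.037,.056]): print(proj('wrist',X,p))
for t in ['rod_grip','holder_mouth']:
    print(t,[(r['score'],r['pixel']) for r in spot_point(t,'wrist')])
E
```

```text
clk 3.1833 pos [ 0.5637 -0.0296  0.2532] F [-0.34  0.2   0.69] op 0.6 toolaxes y [ 0.432 -0.902 -0.002] x [ 0.004  0.005 -1.   ] q [ 0.06  0.6  -0.14  1.76  0.1   0.78 -1.25]
delta cm [0.31 0.55 0.57]
[ 0.62546147 -0.0019558   0.38540753]
[325.51143327 259.99858046]
[323.28440717 219.91421504]
rod_grip [(0.69, [327.1, 248.4])]
holder_mouth [(0.86, [328.4, 219.8])]
```

View pics/w1.png

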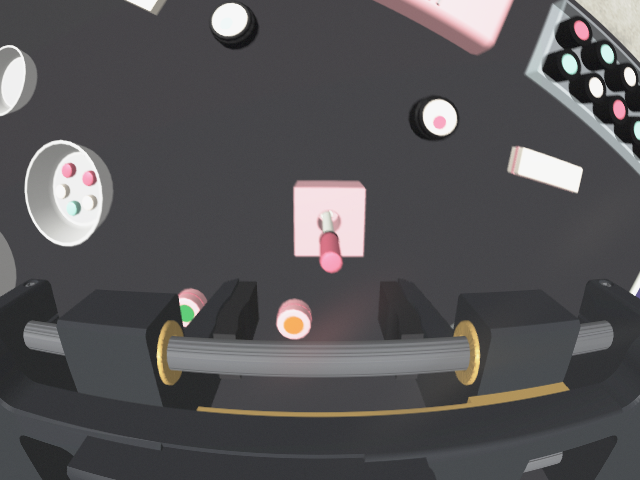

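```bash
python3 - <<'E'
from h import *
p=np.load('p1.npy',allow_pickle=True).item()
print('top',atz('wrist',(331,262),.17,p),'grip',atz('wrist',(327.1+3,248.4),.142,p),'mouth',atz('wrist',(328.5,219.8),.056,p))
# block corners top face
c=[(293.5,181.5),(364.5,181.5),(365.5,257),(293.5,256.5)]
q=[atz('wrist',x,.056,p) for x in c];print(np.array(q).round(4), np.mean(q,0))
go([.561,-.038,.25])
im=cv2.imread('pics/w1.png')[170:280,270:390];cv2.imwrite('pics/w1c.png',cv2.resize(im,None,fx=5,fy=5,interpolation=cv2.INTER_CUBIC))
E
```

```text
top [ 0.56228657 -0.04059907  0.17      ] grip [ 0.56263509 -0.04072964  0.142     ] mouth [ 0.56414381 -0.0412203   0.056     ]
[[ 0.5822  0.0021  0.056 ]
 [ 0.6097 -0.0549  0.056 ]
 [ 0.5472 -0.0881  0.056 ]
 [ 0.5186 -0.0271  0.056 ]] [ 0.56440686 -0.04199804  0.056     ]
clk 3.3333 pos [ 0.5604 -0.0384  0.2528] F [-0.39 -0.63  0.04] op 0.601 toolaxes y [ 0.422 -0.906  0.001] x [-0.    -0.001 -1.   ] q [ 0.06  0.6  -0.13  1.76  0.11  0.78 -1.25]
delta cm [ 0.28 -0.01 -0.07]
```

View pics/w1c.png

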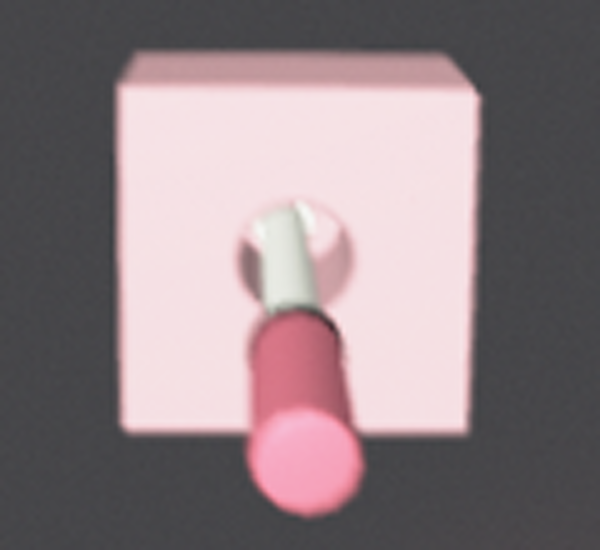

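```bash
python3 - <<'E'
from h import *
p=camera_params('wrist'); im=save('wrist','w2.png')
np.save('p2.npy',p,allow_pickle=True)
i=cv2.imread('pics/w2.png')[150:310,260:420];cv2.imwrite('pics/w2c.png',cv2.resize(i,None,fx=3.75,fy=3.75,interpolation=cv2.INTER_CUBIC))
go([.561,-.038,.25])
E
```

```text
clk 3.3833 pos [ 0.5601 -0.0393  0.2529] F [-0.12  0.97 -1.16] op 0.601 toolaxes y [ 0.421 -0.907  0.001] x [-0.    -0.002 -1.   ] q [ 0.06  0.6  -0.13  1.76  0.11  0.78 -1.25]
delta cm [ 0.29 -0.08 -0.13]
```

View pics/w2c.png

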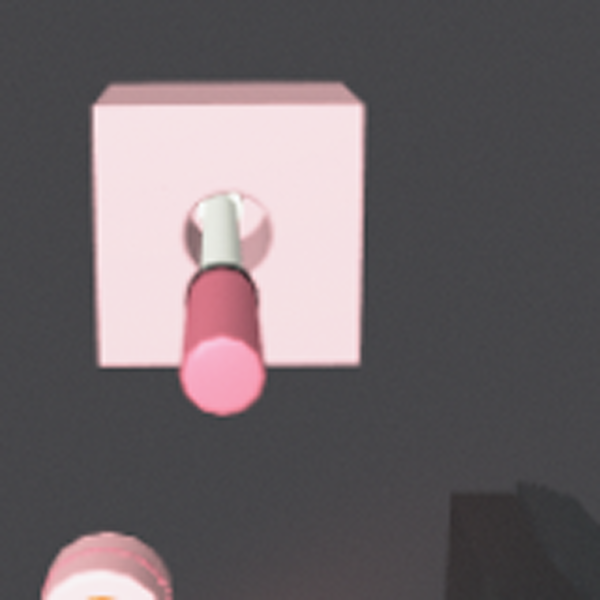

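```bash
python3 - <<'E'
from h import *
p=np.load('p2.npy',allow_pickle=True).item()
f=lambda u,v,z:atz('wrist',(u/3.75+260-.4,v/3.75+150-.4),z,p)
print('top',f(223,376,.17),'handle bottom',f(223,268,.115),'mouth',f(228,232,.056))
q=[f(u,v,.056) for u,v in[(93,105),(365,104),(360,365),(100,366)]];print(np.round(q,4),np.mean(q,0))
E
```

```text
top [ 0.56255325 -0.03994507  0.17      ] handle bottom [ 0.56740093 -0.03796699  0.115     ] mouth [ 0.56379528 -0.04128076  0.056     ]
[[ 0.5783  0.0007  0.056 ]
 [ 0.6057 -0.0576  0.056 ]
 [ 0.5473 -0.0851  0.056 ]
 [ 0.52   -0.0269  0.056 ]] [ 0.56280155 -0.0421838   0.056     ]
```

```bash
python3 - <<'E'
from h import *
go([.5625,-.040,.137])
E
```

```text
clk 3.3833 pos [ 0.5601 -0.0393  0.2529] F [-0.12  0.97 -1.16] op 0.601 toolaxes y [ 0.421 -0.907  0.001] x [-0.    -0.002 -1.   ] q [ 0.06  0.6  -0.13  1.76  0.11  0.78 -1.25]
delta cm [11.59  0.15 -0.2 ]
```

Call:
apply_moves(delta_pos=[[2,0.1,-0.2],[4.5,0.1,-0.2],[7,0.1,-0.2],[9.5,0.1,-0.2],[11.4,0.1,-0.2],[11.5,0.1,-0.2],[11.5,0.1,-0.2],[11.5,0.1,-0.2]], yaw=[0,0,0,0,0,0,0,0], gripper=[50,45,40,35,35,35,35,35])

```text
clock: 4.05
tool_pos: [0.5628, -0.0407, 0.1389]
eef_rot: [0.691, 0.151, -0.69, 0.153]
contact_force: [-0.3, -0.5, 0.1]
opening: 0.353
```

```bash
python3 - <<'E'
from h import *
go([.5625,-.040,.137])
p=camera_params('wrist'); im=save('wrist','w3.png')
save('side','s3.png')
E
```

```text
clk 4.05 pos [ 0.5628 -0.0407  0.1389] F [-0.31 -0.55  0.09] op 0.353 toolaxes y [ 0.419 -0.908  0.002] x [ 0.001 -0.002 -1.   ] q [ 0.05  0.77 -0.1   1.85  0.14  0.52 -1.29]
delta cm [ 0.19 -0.07 -0.  ]
```

View pics/w3.png

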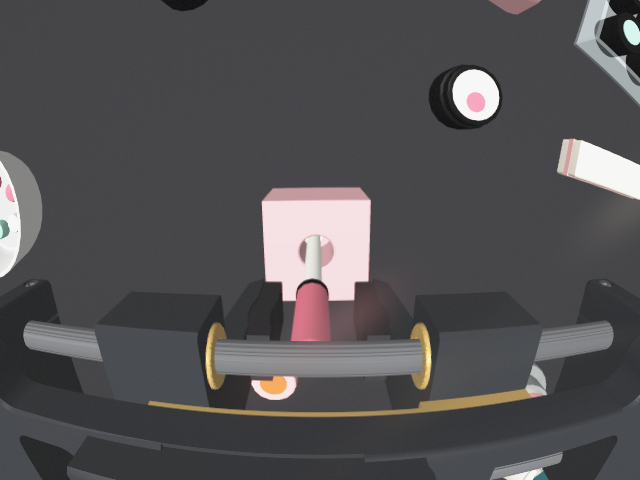

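View pics/s3.png

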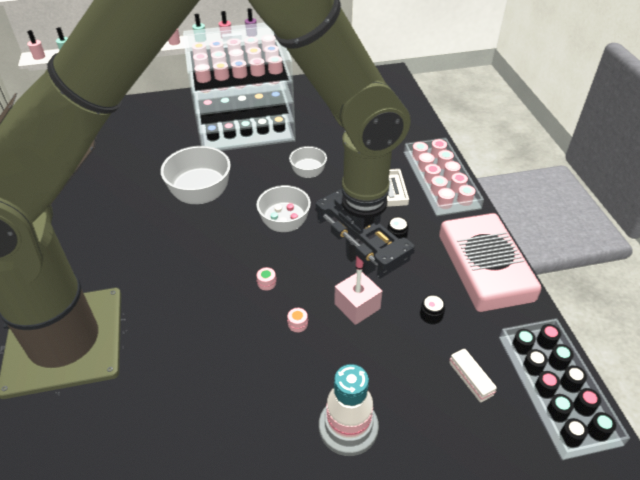

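The rod handle lies between the fingers, at x≈312 in the wrist picture with the finger midpoint at ~318. I'll close the gripper.

Call:
apply_moves(delta_pos=[[0,0,0],[0,0,0],[0,0,0],[0,0,0],[0,0,0],[0,0,0]], yaw=[0,0,0,0,0,0], gripper=[20,10,0,0,0,0], force=30)

```text
clock: 4.65
tool_pos: [0.5639, -0.0402, 0.1402]
eef_rot: [0.692, 0.151, -0.689, 0.153]
contact_force: [1.2, -0.7, 6.4]
opening: 0.149
```

```bash
python3 - <<'E'
from h import *
go([.5625,-.040,.29])
p=camera_params('wrist'); im=save('wrist','w4.png');np.save('p4.npy',p,allow_pickle=True)
E
```

```text
clk 4.65 pos [ 0.5639 -0.0402  0.1402] F [ 1.2  -0.68  6.39] op 0.149 toolaxes y [ 0.42  -0.907  0.004] x [ 0.004 -0.002 -1.   ] q [ 0.05  0.77 -0.1   1.85  0.14  0.52 -1.29]
delta cm [-14.98  -0.02   0.08]
```

View pics/w4.png

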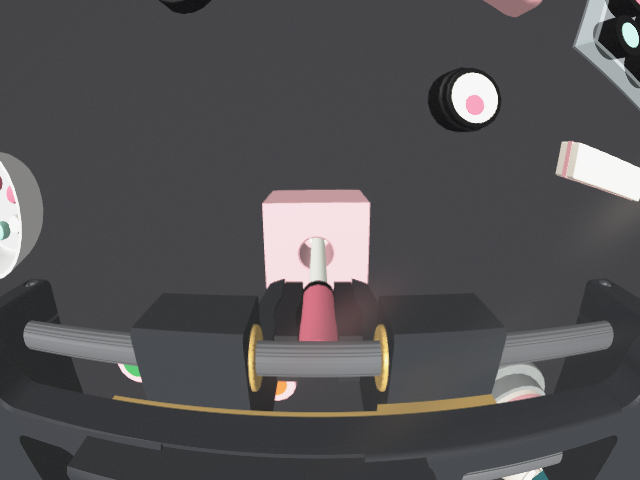

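The rod is gripped: opening 13 mm on a 14 mm handle. I'll lift it straight up.

Call:
apply_moves(delta_pos=[[-1,0,0],[-2.5,0,0],[-4.5,0,0],[-6.5,0,0],[-8.5,0,0],[-9.5,0,0],[-9.5,0,0],[-9.5,0,0]], yaw=[0,0,0,0,0,0,0,0], gripper=[0,0,0,0,0,0,0,0])

```text
clock: 5.37
tool_pos: [0.5634, -0.0399, 0.2352]
eef_rot: [0.692, 0.151, -0.689, 0.153]
contact_force: [-1.0, -0.2, -0.3]
opening: 0.147
```

```bash
python3 - <<'E'
from h import *
go([.4615,.2425,.235])
p=camera_params('wrist'); im=save('wrist','w5.png');np.save('p5.npy',p,allow_pickle=True)
i=im[150:420,200:440,::-1];
save('side','s5.png');save('top','t5.png')
s=cv2.imread('pics/s5.png')[180:330,290:430];t=cv2.imread('pics/t5.png')[150:300,300:440]
cv2.imwrite('pics/c5.png',np.hstack([cv2.resize(x,(390,440)) for x in(i,)]+[cv2.resize(s,(400,440))]))
cv2.imwrite('pics/c5t.png',cv2.resize(t,None,fx=4,fy=4))
E
```

```text
clk 5.3667 pos [ 0.5634 -0.0399  0.2352] F [-0.98 -0.19 -0.34] op 0.147 toolaxes y [ 0.42  -0.907  0.004] x [ 0.004 -0.002 -1.   ] q [ 0.06  0.63 -0.13  1.78  0.11  0.74 -1.26]
delta cm [ -0.08 -29.91  -2.62]
```

View pics/c5.png

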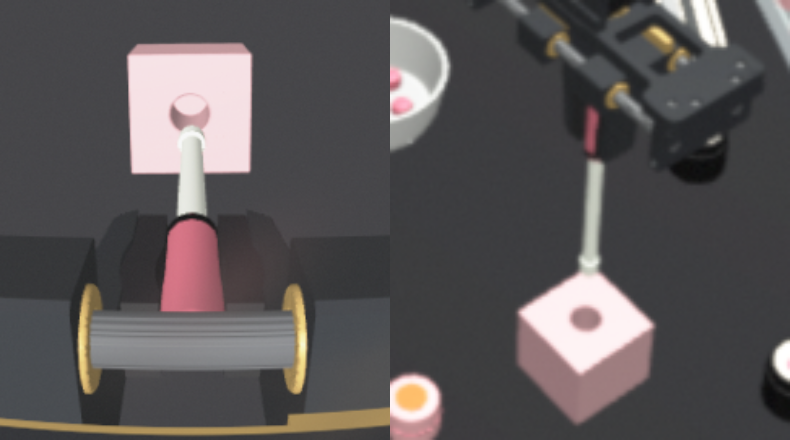

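View pics/c5t.png

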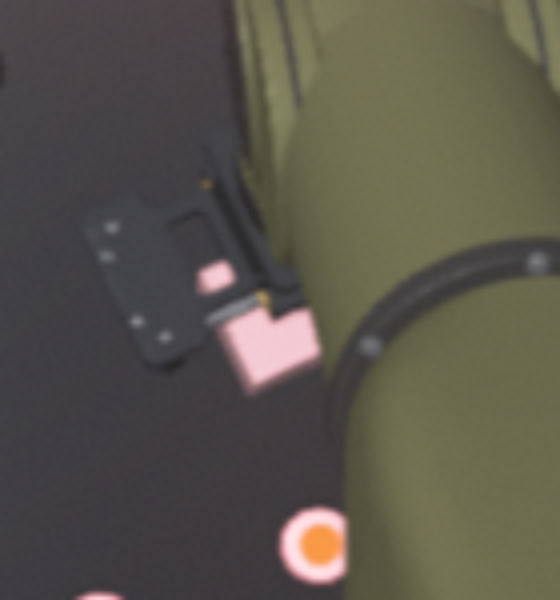

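```bash
python3 - <<'E'
from h import *
p=np.load('p5.npy',allow_pickle=True).item()
w=lambda u,v:ray('wrist',(200+u/1.625,150+v/1.63),p); s=lambda u,v:ray('side',(290+(u-390)/2.857,180+v/2.933))
print('foot',tri([w(191,134),s(588,270)]),'mouth',tri([w(190,113),s(586,318)]))
az=lambda od,z: od[0]+od[1]*(z-od[0][2])/od[1][2]
print('foot w',az(w(191,134),.105),'s',az(s(588,270),.105)); print('mouth w',az(w(190,113),.056),'s',az(s(586,318),.056))
E
```

```text
foot [ 0.56289331 -0.04051874  0.10526427] mouth [ 0.56275267 -0.04090046  0.05808344]
foot w [ 0.56454221 -0.04139567  0.105     ] s [ 0.56139443 -0.03919022  0.105     ]
mouth w [ 0.56329425 -0.04156622  0.056     ] s [ 0.56238179 -0.03869607  0.056     ]
```

The rod is vertical with its foot on the TCP axis, and the mouth is at (0.563, -0.0405). Next I'll carry it over the bowl.

Call:
apply_moves(delta_pos=[[0,-2.5,-0.2],[0,-6,-0.5],[0,-10,-0.9],[0,-14,-1.2],[0,-18,-1.5],[0,-22,-1.9],[0,-26,-2.2],[0,-29,-2.5],[0,-29.9,-2.6],[0,-29.9,-2.6]], yaw=[0,0,0,0,0,0,0,0,0,0], gripper=[0,0,0,0,0,0,0,0,0,0])

```text
clock: 6.35
tool_pos: [0.4588, 0.2455, 0.2323]
eef_rot: [-0.69, -0.154, 0.69, -0.155]
contact_force: [-0.2, -0.4, -0.3]
opening: 0.147
```

Call:
apply_moves(delta_pos=[[0,0,0],[0,0,0],[0,0,0]], yaw=[0,0,0], gripper=[0,0,0])

```text
clock: 6.6
tool_pos: [0.4594, 0.2433, 0.2319]
eef_rot: [-0.69, -0.152, 0.691, -0.154]
contact_force: [0.4, -0.4, -0.9]
opening: 0.15
```

```bash
python3 - <<'E'
from h import *
go([.4615,.2425,.235])
p=camera_params('wrist'); im=save('wrist','w6.png');np.save('p6.npy',p,allow_pickle=True)
go([.4615,.2425,.235])
E
```

```text
clk 6.6 pos [0.4594 0.2433 0.2319] F [ 0.43 -0.39 -0.92] op 0.15 toolaxes y [ 0.423 -0.906  0.002] x [-0.001 -0.003 -1.   ] q [-0.53  0.58 -0.08  1.91  0.07  0.66 -1.79]
delta cm [-0.31  0.16 -0.15]
clk 6.65 pos [0.4595 0.2435 0.2321] F [-0.51 -0.22 -1.04] op 0.148 toolaxes y [ 0.423 -0.906  0.002] x [-0.001 -0.003 -1.   ] q [-0.53  0.58 -0.08  1.91  0.07  0.66 -1.79]
delta cm [-0.29  0.17 -0.14]
```

View pics/w6.png

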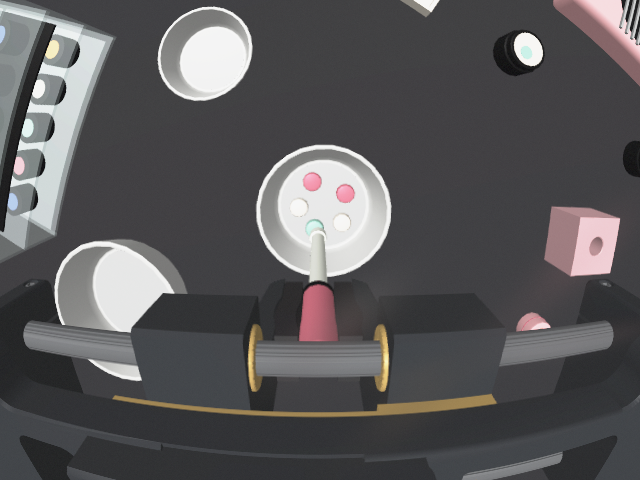

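```bash
python3 - <<'E'
from h import *
from scipy.optimize import least_squares
p=np.load('p6.npy',allow_pickle=True).item()
im=cv2.imread('pics/w6.png')
rim=np.array([atz('wrist',x,.046,p)[:2] for x in[(257,211),(391,211),(324,145),(268,171),(382,176),(270,246),(375,252),(350,271),(293,268)]])
r=least_squares(lambda v:np.hypot(*(rim-v[:2]).T)-v[2],[.46,.24,.06]);print('rim',r.x,r.fun.round(4))
b=np.array([atz('wrist',x,.018,p)[:2] for x in[(312,181.5),(345,193),(342,222),(314,228.5),(299,208)]]);print(b.round(4))
r=least_squares(lambda v:np.hypot(*(b-v[:2]).T)-.024,[.46,.24]);print('beads',r.x,r.fun.round(4))
print('foot',atz('wrist',(317.5,235),.103,p))
E
```

```text
rim [0.46578332 0.23784371 0.05905195] [ 0.0001 -0.0001 -0.0009  0.0014  0.0001 -0.0014 -0.0001  0.0008  0.0001]
[[0.4823 0.2578]
 [0.4855 0.2251]
 [0.4591 0.2154]
 [0.442  0.237 ]
 [0.4542 0.2583]]
beads [0.46637718 0.23861287] [ 0.0009 -0.0005  0.0003  0.0005 -0.0008]
foot [0.45834184 0.24108797 0.103     ]
```

```bash
python3 - <<'E'
from h import *
go([.465,.2405,.141])
E
```

```text
clk 6.65 pos [0.4595 0.2435 0.2321] F [-0.51 -0.22 -1.04] op 0.148 toolaxes y [ 0.423 -0.906  0.002] x [-0.001 -0.003 -1.   ] q [-0.53  0.58 -0.08  1.91  0.07  0.66 -1.79]
delta cm [ 9.11  0.48 -0.39]
```

Call:
apply_moves(delta_pos=[[0,0.5,-0.4],[2,0.5,-0.4],[4,0.5,-0.4],[5.5,0.5,-0.4],[5.5,0.5,-0.4],[5.5,0.5,-0.4]], yaw=[0,0,0,0,0,0], gripper=[0,0,0,0,0,0])

```text
clock: 7.15
tool_pos: [0.4656, 0.2393, 0.1768]
eef_rot: [-0.69, -0.151, 0.691, -0.154]
contact_force: [0.0, -0.3, -0.5]
opening: 0.149
```

```bash
python3 - <<'E'
from h import *
p=camera_params('wrist'); im=save('wrist','w7.png');np.save('p7.npy',p,allow_pickle=True)
go([.465,.2405,.141])
cv2.imwrite('pics/w7c.png',cv2.resize(im[180:400,220:440,::-1],None,fx=2.7,fy=2.7))
E
```

```text
clk 7.2 pos [0.466  0.2399 0.1775] F [0.26 0.64 0.3 ] op 0.147 toolaxes y [ 0.422 -0.907  0.002] x [-0.    -0.003 -1.   ] q [-0.52  0.67 -0.07  1.95  0.09  0.53 -1.79]
delta cm [ 3.65 -0.11  0.06]
```

View pics/w7c.png

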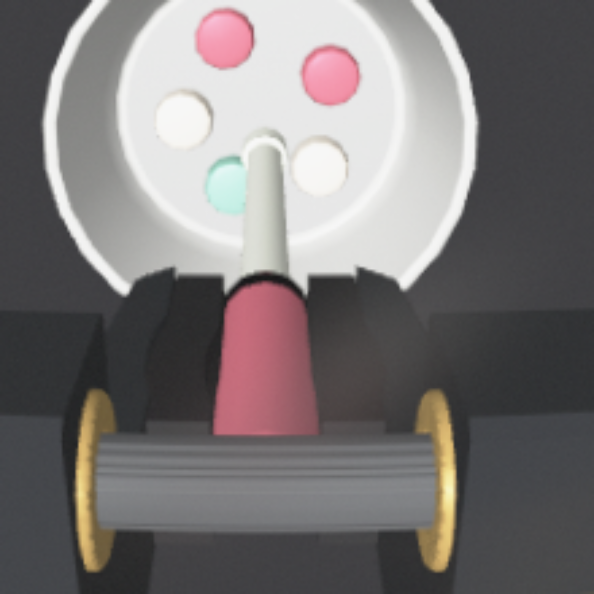

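```bash
python3 - <<'E'
from h import *
p=np.load('p7.npy',allow_pickle=True).item()
f=lambda u,v,z:atz('wrist',(u/2.7+220,v/2.7+180),z,p)
print('foot',f(265,150,.0475))
b=np.array([f(u,v,.018)[:2] for u,v in[(224,38),(330,75),(320,165),(231,185),(183,120)]]);print(b.round(4))
from scipy.optimize import least_squares
r=least_squares(lambda v:np.hypot(*(b-v[:2]).T)-.024,[.46,.24]);print('beads',r.x,r.fun.round(4))
g=(np.array(proj('wrist',[*f(265,150,.0475)[:2],.006],p))-[220,180])*2.7;print(g)
E
```

```text
foot [0.4641439  0.23631823 0.0475    ]
[[0.4826 0.258 ]
 [0.4857 0.2251]
 [0.4596 0.2158]
 [0.4426 0.2375]
 [0.455  0.2589]]
beads [0.46685147 0.23893085] [ 0.0008 -0.0006  0.0003  0.0003 -0.0008]
[264.49770675 114.62989541]
```

```bash
python3 - <<'E'
from h import *
go([.468,.242,.141])
E
```

```text
clk 7.2 pos [0.466  0.2399 0.1775] F [0.26 0.64 0.3 ] op 0.147 toolaxes y [ 0.422 -0.907  0.002] x [-0.    -0.003 -1.   ] q [-0.52  0.67 -0.07  1.95  0.09  0.53 -1.79]
delta cm [ 3.65 -0.12 -0.28]
```

Call:
apply_moves(delta_pos=[[0,-0.1,-0.3],[1,-0.1,-0.3],[2,-0.1,-0.3],[3,-0.1,-0.3],[3.6,-0.1,-0.3],[3.6,-0.1,-0.3],[3.6,-0.1,-0.3]], yaw=[0,0,0,0,0,0,0], gripper=[0,0,0,0,0,0,0])

```text
clock: 7.78
tool_pos: [0.4679, 0.2418, 0.1408]
eef_rot: [-0.69, -0.152, 0.691, -0.154]
contact_force: [0.3, -1.1, -0.7]
opening: 0.151
```

```bash
python3 - <<'E'
from h import *
p=camera_params('wrist'); im=save('wrist','w8.png');np.save('p8.npy',p,allow_pickle=True)
go([.468,.242,.141])
cv2.imwrite('pics/w8c.png',cv2.resize(im[180:400,220:440,::-1],None,fx=2.7,fy=2.7))
E
```

```text
clk 7.8333 pos [0.4682 0.2419 0.1412] F [ 0.14 -1.   -0.16] op 0.15 toolaxes y [ 0.422 -0.907  0.002] x [-0.    -0.003 -1.   ] q [-0.53  0.73 -0.06  1.96  0.1   0.45 -1.8 ]
delta cm [ 0.02 -0.02  0.02]
```

View pics/w8c.png

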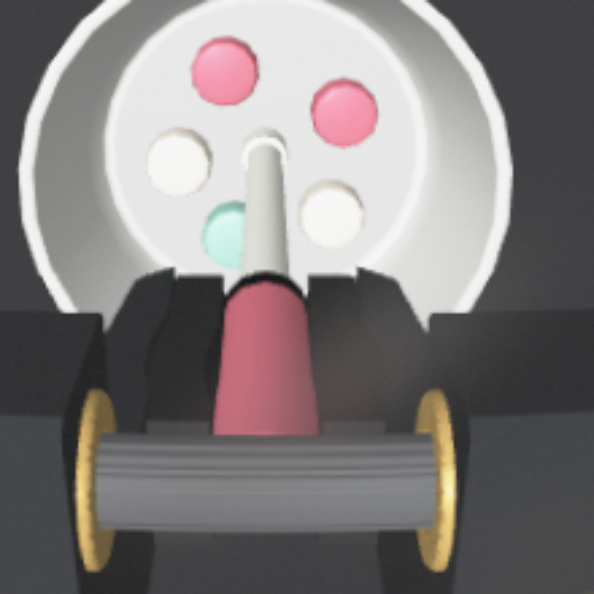

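The foot stands in the free middle circle. I'll go out between the two rose beads and sweep round at 22 mm radius.

Call:
apply_moves(delta_pos=[[0,0.35,-1.05],[0,0.75,-2.07],[0,1.26,-1.8],[0,1.69,-1.41],[0,1.99,-0.93],[0,2.17,-0.38],[0,2.19,0.19],[0,2.07,0.75],[0,1.8,1.26],[0,1.41,1.69]], yaw=[0,0,0,0,0,0,0,0,0,0], gripper=[0,0,0,0,0,0,0,0,0,0], force=45)

```text
clock: 8.67
tool_pos: [0.4579, 0.2218, 0.1414]
eef_rot: [-0.69, -0.152, 0.691, -0.154]
contact_force: [-0.0, -0.0, -0.5]
opening: 0.141
```

```bash
python3 - <<'E'
from h import *
p=camera_params('wrist'); im=save('wrist','w9.png')
go([.468,.242,.141])
cv2.imwrite('pics/w9c.png',cv2.resize(im[150:370,220:440,::-1],None,fx=2.7,fy=2.7))
E
```

```text
clk 8.7167 pos [0.4565 0.2227 0.1413] F [-1.37  0.32 -0.96] op 0.143 toolaxes y [ 0.423 -0.906  0.002] x [-0.003 -0.003 -1.   ] q [-0.51  0.72 -0.06  2.02  0.1   0.41 -1.78]
delta cm [ 0.02 -1.26 -1.86]
```

View pics/w9c.png

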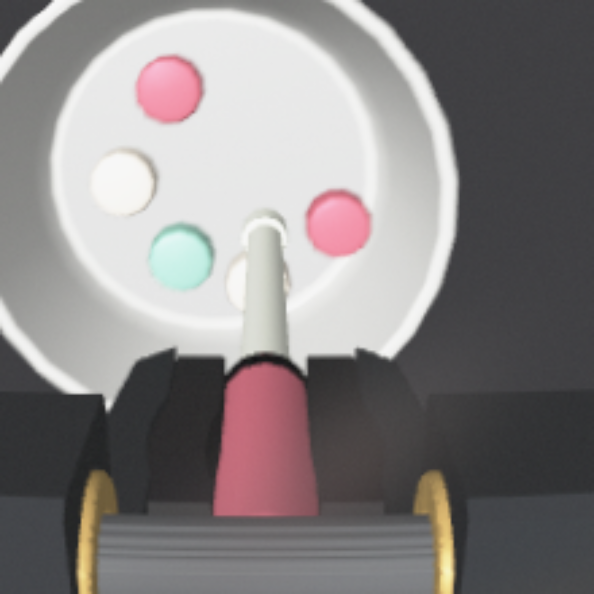

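Call:
apply_moves(delta_pos=[[0,-0.51,0.21],[0,-1.07,0.33],[0,-1.64,0.31],[0,-2.19,0.13],[0,-2.67,-0.17],[0,-3.06,-0.6],[0,-3.33,-1.11],[0,-3.45,-1.67],[0,-3.43,-2.24],[0,-3.25,-2.79]], yaw=[0,0,0,0,0,0,0,0,0,0], gripper=[0,0,0,0,0,0,0,0,0,0])

```text
clock: 9.55
tool_pos: [0.4679, 0.2633, 0.1409]
eef_rot: [-0.688, -0.152, 0.692, -0.155]
contact_force: [-1.3, -3.9, 1.8]
opening: 0.144
```

```bash
python3 - <<'E'
from h import *
p=camera_params('wrist'); im=save('wrist','w10.png')
go([.468,.242,.141])
cv2.imwrite('pics/w10c.png',cv2.resize(im[170:390,220:440,::-1],None,fx=2.7,fy=2.7))
E
```

```text
clk 9.6 pos [0.4695 0.2627 0.141 ] F [ 0.58 -2.22 -0.17] op 0.146 toolaxes y [ 0.422 -0.907  0.003] x [-0.003 -0.005 -1.   ] q [-0.56  0.74 -0.06  1.93  0.09  0.48 -1.82]
delta cm [0.01 1.82 1.01]
```

View pics/w10c.png

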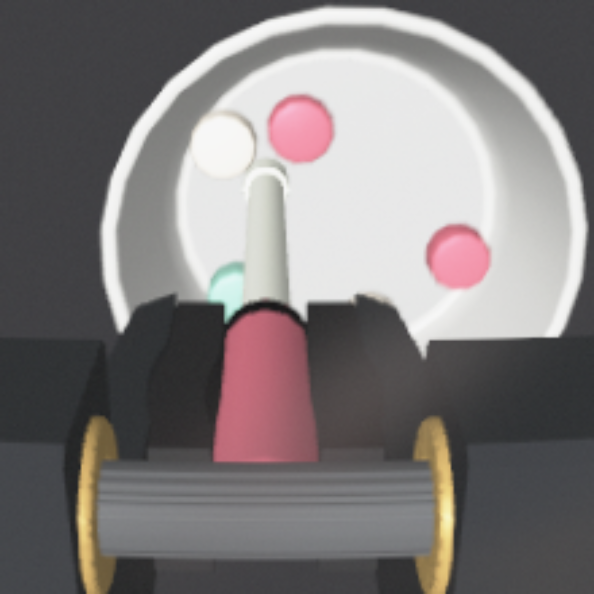

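Call:
apply_moves(delta_pos=[[0,0.26,-0.55],[0,0.72,-0.89],[0,1.25,-1.11],[0,1.82,-1.19],[0,2.39,-1.11],[0,2.92,-0.89],[0,2.5,-0.2],[0,1.8,0.7],[0,1.8,0.7],[0,1.8,0.7]], yaw=[0,0,0,0,0,0,0,0,0,0], gripper=[0,0,0,0,0,0,0,0,0,0])

```text
clock: 10.43
tool_pos: [0.4709, 0.2441, 0.1414]
eef_rot: [-0.69, -0.152, 0.691, -0.155]
contact_force: [1.2, -0.7, -0.2]
opening: 0.146
```

```bash
python3 - <<'E'
from h import *
p=camera_params('wrist'); im=save('wrist','w11.png')
go([.468,.242,.24])
save('top','t11.png')
cv2.imwrite('pics/w11c.png',np.hstack([cv2.resize(im[180:400,220:440,::-1],(400,400)),cv2.resize(cv2.imread('pics/t11.png')[240:310,200:270],(400,400))]))
E
```

```text
clk 10.4833 pos [0.4714 0.2439 0.1414] F [ 0.36 -0.27 -0.26] op 0.144 toolaxes y [ 0.423 -0.906  0.003] x [-0.001 -0.004 -1.   ] q [-0.53  0.74 -0.06  1.95  0.1   0.46 -1.79]
delta cm [-9.86  0.06  0.42]
```

View pics/w11c.png

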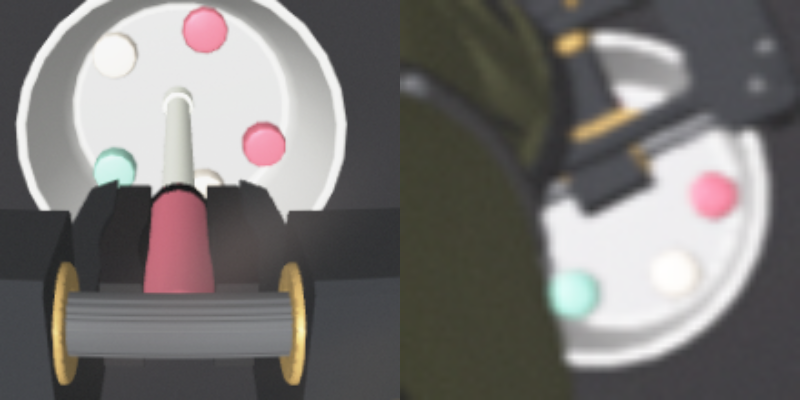

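All five beads have visibly shifted by about 15–27 mm and are in the bowl. I'll lift out and go back over the holder.

Call:
apply_moves(delta_pos=[[-1.5,0,0],[-4,0,0],[-7,0,0],[-9.5,0.1,0.2],[-10,3,0.5],[-10,6.5,0.8],[-10,10,1.1],[-10,14,1.5],[-10,18,1.9],[-10,22,2.3]], yaw=[0,0,0,0,0,0,0,0,0,0], gripper=[0,0,0,0,0,0,0,0,0,0])

```text
clock: 11.37
tool_pos: [0.5448, 0.0329, 0.2424]
eef_rot: [-0.69, -0.151, 0.69, -0.154]
contact_force: [0.7, -0.7, -0.3]
opening: 0.144
```

```bash
python3 - <<'E'
from h import *
go([.563,-.0405,.235])
E
```

```text
clk 11.3667 pos [0.5448 0.0329 0.2424] F [ 0.73 -0.73 -0.28] op 0.144 toolaxes y [ 0.422 -0.907  0.004] x [ 0.001 -0.004 -1.   ] q [-0.08  0.6  -0.11  1.82  0.1   0.73 -1.38]
delta cm [0.77 7.42 1.45]
```

Call:
apply_moves(delta_pos=[[0.3,3.5,0.6],[0.6,6,1.2],[0.7,7.3,1.4],[0.7,7.4,1.5],[0.7,7.4,1.5],[0.7,7.4,1.5],[0.7,7.4,1.5]], yaw=[0,0,0,0,0,0,0], gripper=[0,0,0,0,0,0,0])

```text
clock: 11.95
tool_pos: [0.5624, -0.0376, 0.2359]
eef_rot: [0.69, 0.153, -0.69, 0.155]
contact_force: [-0.4, 0.9, -0.4]
opening: 0.145
```

```bash
python3 - <<'E'
from h import *
go([.563,-.0405,.235])
p=camera_params('wrist'); im=save('wrist','w12.png');np.save('p12.npy',p,allow_pickle=True)
i=im[150:420,200:440,::-1];
save('side','s12.png')
s=cv2.imread('pics/s12.png')[180:330,290:430]
cv2.imwrite('pics/c12.png',np.hstack([cv2.resize(x,(390,440)) for x in(i,)]+[cv2.resize(s,(400,440))]))
go([.563,-.0405,.235])
E
```

```text
clk 11.95 pos [ 0.5624 -0.0376  0.2359] F [-0.42  0.88 -0.4 ] op 0.145 toolaxes y [ 0.426 -0.905  0.003] x [ 0.001 -0.003 -1.   ] q [ 0.06  0.63 -0.12  1.78  0.11  0.74 -1.25]
delta cm [0.09 0.29 0.07]
clk 12.05 pos [ 0.5624 -0.0383  0.236 ] F [ 0.43  0.32 -0.16] op 0.149 toolaxes y [ 0.425 -0.905  0.003] x [ 0.001 -0.003 -1.   ] q [ 0.06  0.63 -0.12  1.78  0.11  0.74 -1.25]
delta cm [0.1  0.22 0.04]
```

View pics/c12.png

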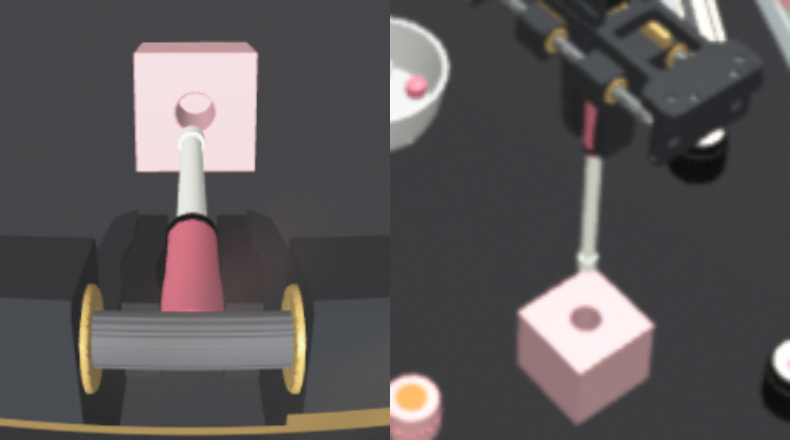

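Call:
apply_moves(delta_pos=[[0,0.2,0],[1,0.2,0],[2.5,0.2,0],[4,0.2,0],[5.5,0.2,0],[7,0.2,0],[8.3,0.2,0],[9.2,0.2,0],[9.2,0.2,0],[9.2,0.2,0]], yaw=[0,0,0,0,0,0,0,0,0,0], gripper=[0,0,0,0,0,0,0,0,0,0])

```text
clock: 12.88
tool_pos: [0.5631, -0.0403, 0.1435]
eef_rot: [-0.69, -0.153, 0.69, -0.155]
contact_force: [-1.1, -0.2, -0.6]
opening: 0.144
```

```bash
python3 - <<'E'
from h import *
go([.563,-.0405,.141])
p=camera_params('wrist'); im=save('wrist','w13.png')
i=im[150:420,200:440,::-1];
save('side','s13.png')
s=cv2.imread('pics/s13.png')[180:330,290:430]
cv2.imwrite('pics/c13.png',np.hstack([cv2.resize(x,(390,440)) for x in(i,)]+[cv2.resize(s,(400,440))]))
E
```

```text
clk 12.8833 pos [ 0.5631 -0.0403  0.1435] F [-1.1  -0.24 -0.65] op 0.144 toolaxes y [ 0.425 -0.905  0.003] x [ 0.    -0.003 -1.   ] q [ 0.05  0.76 -0.1   1.85  0.14  0.54 -1.28]
delta cm [0.25 0.01 0.02]
```

View pics/c13.png

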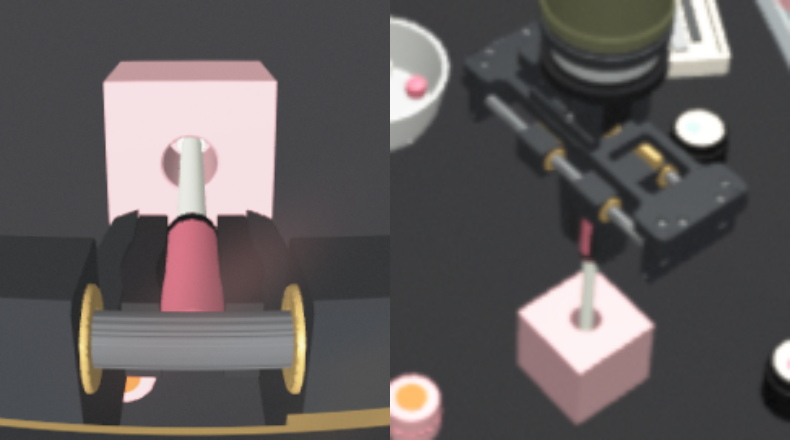

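The foot is in the hole with about 3 mm left to go. I'll ease down and release.

Call:
apply_moves(delta_pos=[[0.2,0,0],[0.3,0,0],[0.3,0,0],[0.3,0,0],[0.3,0,0],[0.2,0,0],[0.2,0,0]], yaw=[0,0,0,0,0,0,0], gripper=[0,0,0,20,30,40,45])

```text
clock: 13.57
tool_pos: [0.564, -0.0404, 0.1428]
eef_rot: [0.691, 0.153, -0.689, 0.155]
contact_force: [-0.2, -0.2, 0.1]
opening: 0.403
```

Call:
apply_moves(delta_pos=[[0,0,0],[-1,0,0],[-3,0,0],[-6,0,0],[-9,0,0],[-12,0,0],[-13,0,0],[-13,0,0]], yaw=[0,0,0,0,0,0,0,0], gripper=[50,50,50,60,70,80,80,80])

```text
clock: 14.23
tool_pos: [0.5654, -0.04, 0.2762]
eef_rot: [0.693, 0.152, -0.687, 0.156]
contact_force: [-0.0, 0.5, 0.0]
opening: 0.8
```

```bash
python3 - <<'E'
from h import *
go([.482,-.283,.27])
p=camera_params('wrist'); im=save('wrist','w14.png')
save('side','s14.png')
s=cv2.imread('pics/s14.png')[180:330,290:430]
cv2.imwrite('pics/c14.png',np.hstack([cv2.resize(x,(390,440)) for x in(im[150:420,200:440,::-1],)]+[cv2.resize(s,(400,440))]))
E
```

```text
clk 14.2333 pos [ 0.5654 -0.04    0.2762] F [-0.04  0.51  0.  ] op 0.8 toolaxes y [ 0.425 -0.905  0.007] x [ 0.01  -0.003 -1.   ] q [ 0.07  0.58 -0.13  1.73  0.1   0.83 -1.24]
delta cm [ 0.62 18.45 17.88]
```

View pics/c14.png

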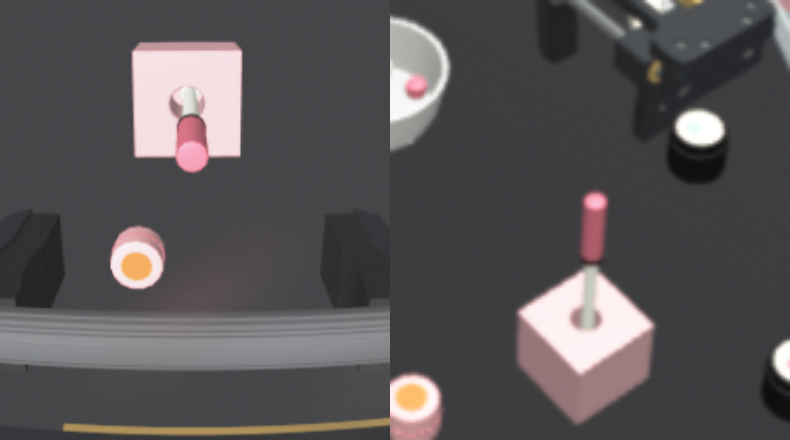

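The rod is back in the holder, upright and released. Now to the bottle.

Call:
apply_moves(delta_pos=[[0,1.8,1.8],[0,4.3,4.2],[0,6.8,6.6],[0,9.3,9],[0,11.8,11.5],[0.2,14.3,13.9],[0.4,16.8,16.3],[0.6,18.4,17.9],[0.6,18.4,17.9],[0.6,18.4,17.9]], yaw=[0,0,0,0,0,0,0,0,0,0], gripper=[85,85,90,90,90,90,90,90,90,90])

```text
clock: 15.17
tool_pos: [0.4775, -0.2836, 0.2651]
eef_rot: [-0.69, -0.152, 0.691, -0.153]
contact_force: [0.0, -0.5, 0.6]
opening: 0.897
```

Call:
apply_moves(delta_pos=[[0,0,0],[0,0,0],[0,0,0]], yaw=[0,0,0], gripper=[90,90,90])

```text
clock: 15.42
tool_pos: [0.4779, -0.2819, 0.2645]
eef_rot: [-0.689, -0.154, 0.691, -0.154]
contact_force: [0.4, -0.2, -0.5]
opening: 0.895
```

```bash
python3 - <<'E'
from h import *
p=camera_params('wrist'); im=save('wrist','w15.png');np.save('p15.npy',p,allow_pickle=True)
go([.482,-.283,.25])
E
```

```text
clk 15.4667 pos [ 0.478  -0.2822  0.2648] F [ 0.25  0.57 -0.85] op 0.9 toolaxes y [ 0.424 -0.906 -0.   ] x [-0.002 -0.001 -1.   ] q [ 0.54  0.58 -0.15  1.77  0.12  0.81 -0.8 ]
delta cm [ 1.48  0.24 -0.33]
```

View pics/w15.png

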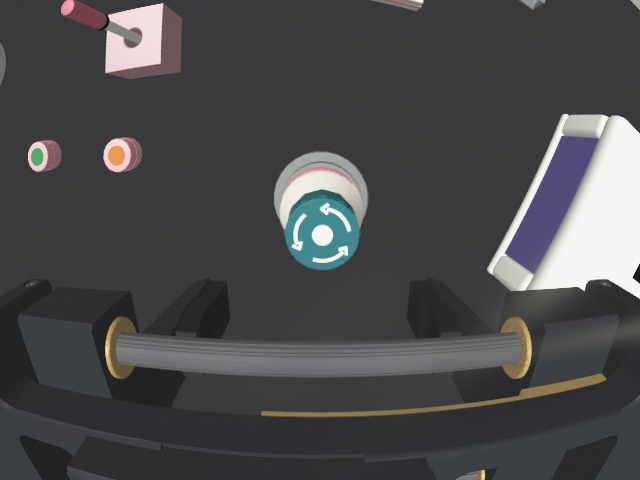

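```bash
python3 - <<'E'
from h import *
p=np.load('p15.npy',allow_pickle=True).item()
print(atz('wrist',(322,235.5),.156,p), atz('wrist',(321.5,231.5),.156,p))
# fixed cams cap top dot (top: 277,174 in ov2 -> px)
k=5.5
print(atz('top',(277/k+456,174/k+226),.156)); k=5.5*36/68
print(atz('side',((599-396)/k+282,107/k+342),.156))
go([.4825,-.284,.136])
E
```

```text
[ 0.48257851 -0.28445884  0.156     ] [ 0.48494212 -0.28297491  0.156     ]
[ 0.48200954 -0.28279172  0.156     ]
[ 0.4825631  -0.28128221  0.156     ]
clk 15.4667 pos [ 0.478  -0.2822  0.2648] F [ 0.25  0.57 -0.85] op 0.9 toolaxes y [ 0.424 -0.906 -0.   ] x [-0.002 -0.001 -1.   ] q [ 0.54  0.58 -0.15  1.77  0.12  0.81 -0.8 ]
delta cm [12.88  0.36 -0.36]
```

Call:
apply_moves(delta_pos=[[0,0.3,-0.35],[2,0.3,-0.35],[4.5,0.3,-0.35],[7,0.3,-0.35],[9.5,0.3,-0.35],[11.5,0.3,-0.35],[12.6,0.3,-0.35],[12.7,0.3,-0.35],[12.7,0.3,-0.35],[12.7,0.3,-0.35]], yaw=[0,0,0,0,0,0,0,0,0,0], gripper=[95,95,95,95,95,95,95,95,95,95])

```text
clock: 16.3
tool_pos: [0.4832, -0.2837, 0.1388]
eef_rot: [-0.69, -0.153, 0.69, -0.154]
contact_force: [-0.6, -0.2, 0.1]
opening: 0.95
```

```bash
python3 - <<'E'
from h import *
p=camera_params('wrist'); im=save('wrist','w16.png');save('top','t16.png');save('side','s16.png')
t=cv2.imread('pics/s16.png')[330:470,280:420]
cv2.imwrite('pics/c16.png',np.hstack([cv2.resize(im[180:480,150:490,::-1],(450,400)),cv2.resize(t,(350,400))]))
go([.4825,-.2835,.136])
E
```

```text
clk 16.45 pos [ 0.483  -0.2839  0.139 ] F [ 0.11 -0.21 -0.84] op 0.949 toolaxes y [ 0.424 -0.906  0.002] x [ 0.    -0.002 -1.   ] q [ 0.52  0.77 -0.11  1.87  0.16  0.52 -0.84]
delta cm [ 0.3  -0.06  0.03]
```

View pics/c16.png

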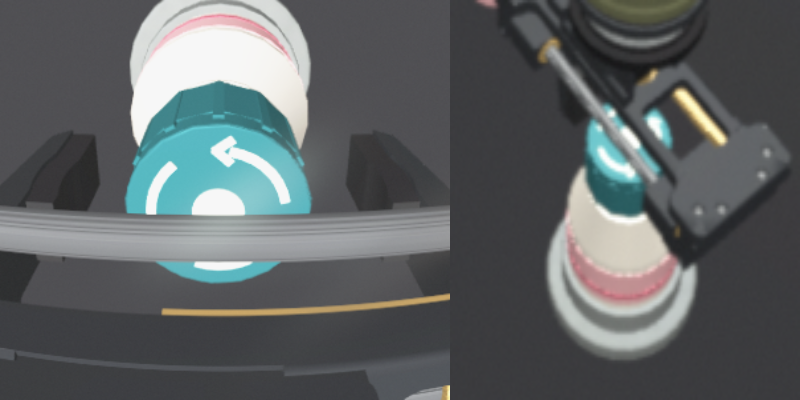

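The cap is centred between the jaws, at x≈219 against 222. I'll close the gripper.

Call:
apply_moves(delta_pos=[[0.3,0,0],[0.3,0,0],[0.3,0,0],[0.3,0,0],[0.3,0,0],[0.3,0,0],[0.3,0,0],[0.3,0,0]], yaw=[0,0,0,0,0,0,0,0], gripper=[80,70,55,50,45,40,40,40], force=55)

```text
clock: 17.12
tool_pos: [0.4825, -0.2832, 0.1359]
eef_rot: [-0.69, -0.153, 0.691, -0.154]
contact_force: [-2.5, 2.5, 2.5]
opening: 0.565
```

```bash
python3 - <<'E'
from h import *
go([.4825,-.2835,.128])
E
```

```text
clk 17.1167 pos [ 0.4825 -0.2832  0.1359] F [-2.5   2.45  2.45] op 0.565 toolaxes y [ 0.424 -0.905  0.   ] x [-0.001 -0.001 -1.   ] q [ 0.51  0.77 -0.11  1.87  0.16  0.51 -0.84]
delta cm [0.79 0.03 0.01]
```

Call:
apply_moves(delta_pos=[[0.3,0,0],[0.6,0,0],[0.9,0,0],[1,0,0],[1,0,0],[1,0,0]], yaw=[0,0,0,0,0,0], gripper=[40,40,40,40,40,40])

```text
clock: 17.62
tool_pos: [0.4826, -0.2833, 0.1278]
eef_rot: [-0.69, -0.153, 0.69, -0.154]
contact_force: [-3.3, 2.6, 19.7]
opening: 0.561
```

```bash
python3 - <<'E'
from h import *
save('side','s17.png'); p=camera_params('wrist'); im=save('wrist','w17.png')
t=cv2.imread('pics/s17.png')[330:470,280:420]
cv2.imwrite('pics/c17.png',np.hstack([cv2.resize(im[180:480,150:490,::-1],(450,400)),cv2.resize(t,(350,400))]))
go([.4825,-.2835,.128])
E
```

```text
clk 17.7167 pos [ 0.4826 -0.2833  0.1278] F [-4.28  3.38 18.75] op 0.564 toolaxes y [ 0.424 -0.905  0.001] x [-0.    -0.002 -1.   ] q [ 0.51  0.78 -0.11  1.87  0.17  0.49 -0.85]
delta cm [-0.02  0.02  0.02]
```

View pics/c17.png

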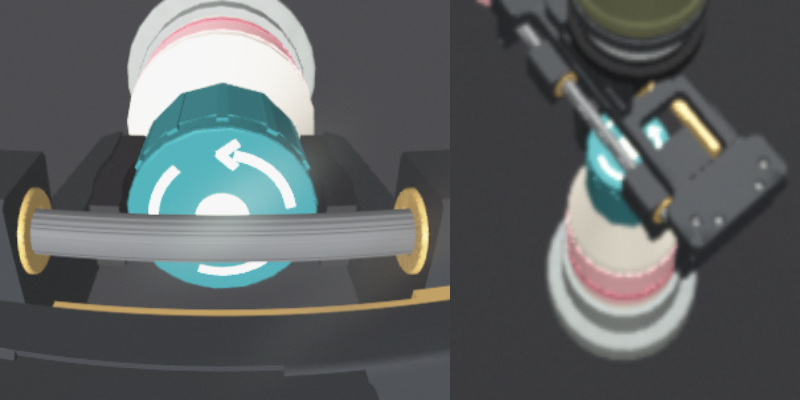

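The cap is pressed about 8 mm and bottomed, at 19 N. I'll twist anticlockwise (negative yaw about the downward tool x), keeping the push.

Call:
apply_moves(delta_pos=[[0.2,0,0],[0.2,0,0],[0.2,0,0],[0.2,0,0],[0.2,0,0],[0.2,0,0]], yaw=[-0.1,-0.2,-0.3,-0.4,-0.5,-0.5], gripper=[40,40,40,40,40,40])

```text
clock: 18.22
tool_pos: [0.4842, -0.2833, 0.1279]
eef_rot: [0.631, 0.32, -0.629, 0.322]
contact_force: [-1.9, 3.5, 18.8]
opening: 0.567
```

```bash
python3 - <<'E'
from h import *
p=camera_params('wrist'); im=save('wrist','w18.png')
cv2.imwrite('pics/c18.png',im[180:480,150:490,::-1])
go([.4825,-.2835,.128]);s=get_state();print(s['moment'])
y=R.from_quat(s['eef_rot']).as_matrix()[:,1];print(np.degrees(np.arctan2(y[1],y[0])))
E
```

```text
clk 18.2667 pos [ 0.4842 -0.2833  0.1279] F [-2.85  3.7  17.31] op 0.568 toolaxes y [ 0.807 -0.59   0.005] x [ 0.004 -0.003 -1.   ] q [ 0.59  0.79 -0.24  1.87  0.35  0.52 -0.52]
delta cm [-0.01 -0.12  0.11]
[0.73640144 0.67779683 0.114303  ]
-36.16319770912346
```

View pics/c18.png

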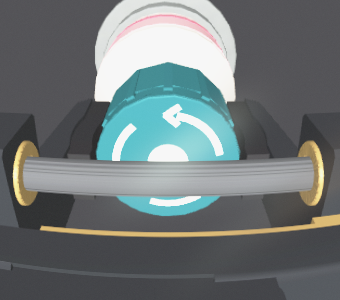

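Call:
apply_moves(delta_pos=[[0.2,0,0],[0.2,0,0],[0.2,0,0],[0.2,0,0],[0.2,0,0],[0.2,0,0],[0.2,0,0],[0.2,0,0]], yaw=[-0.1,-0.2,-0.3,-0.4,-0.5,-0.54,-0.54,-0.54], gripper=[40,40,40,40,40,40,40,40])

```text
clock: 18.93
tool_pos: [0.4845, -0.2829, 0.1279]
eef_rot: [0.523, 0.475, -0.522, 0.479]
contact_force: [-5.4, 3.4, 20.0]
opening: 0.567
```

```bash
python3 - <<'E'
from h import *
p=camera_params('wrist'); im=save('wrist','w19.png')
cv2.imwrite('pics/c19.png',im[180:480,150:490,::-1])
go([.4825,-.2835,.128]);s=get_state()
y=R.from_quat(s['eef_rot']).as_matrix()[:,1];print(np.degrees(np.arctan2(y[1],y[0])))
E
```

```text
clk 18.9833 pos [ 0.4844 -0.283   0.1279] F [-5.27  3.53 20.27] op 0.564 toolaxes y [ 0.996 -0.091  0.005] x [ 0.005 -0.003 -1.   ] q [ 0.67  0.81 -0.38  1.86  0.53  0.57 -0.15]
delta cm [-0.02 -0.19  0.07]
-5.226036359857744
```

View pics/c19.png

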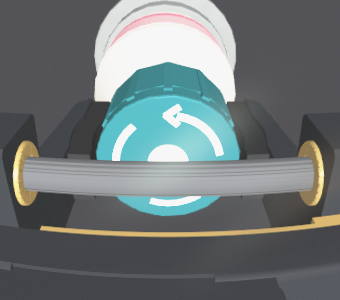

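The turn is 59.7° and the cap has kept its place relative to the fingers. I'll lift it straight up.

Call:
apply_moves(delta_pos=[[-0.4,0,0],[-1,0,0],[-2,0,0],[-3.2,0,0],[-4.6,0,0],[-6,0,0],[-7.4,0,0],[-8.4,0,0],[-8.8,0,0],[-8.8,0,0]], yaw=[0,0,0,0,0,0,0,0,0,0], gripper=[40,40,40,40,40,40,40,40,40,40])

```text
clock: 19.82
tool_pos: [0.4846, -0.2832, 0.2168]
eef_rot: [0.523, 0.474, -0.522, 0.479]
contact_force: [0.2, 0.1, -1.2]
opening: 0.564
```

Call:
apply_moves(delta_pos=[[0,0,0],[0,0,0],[0,0,0],[0,0,0],[0,0,0],[0,0,0]], yaw=[0,0,0,0,0,0], gripper=[40,40,40,40,40,40])

```text
clock: 20.32
tool_pos: [0.4845, -0.2831, 0.2165]
eef_rot: [0.523, 0.474, -0.522, 0.479]
contact_force: [-0.5, -0.1, -0.4]
opening: 0.564
```

```bash
python3 - <<'E'
from h import *
p=camera_params('wrist'); im=save('wrist','w20.png')
save('side','s20.png');save('top','t20.png')
go([.4825,-.2835,.216]);print(abs(get_state()['qd']).max())
cv2.imwrite('pics/c20.png',np.hstack([cv2.resize(im[:,:,::-1],(400,300)),cv2.resize(cv2.imread('pics/t20.png'),(400,300))]))
E
```

```text
clk 20.4667 pos [ 0.4846 -0.2831  0.2167] F [ 0.63 -0.76  0.43] op 0.562 toolaxes y [ 0.996 -0.091  0.007] x [ 0.007 -0.004 -1.   ] q [ 0.73  0.68 -0.47  1.8   0.43  0.76 -0.07]
delta cm [ 0.07 -0.21  0.06]
0.0010875460522239383
```

View pics/c20.png

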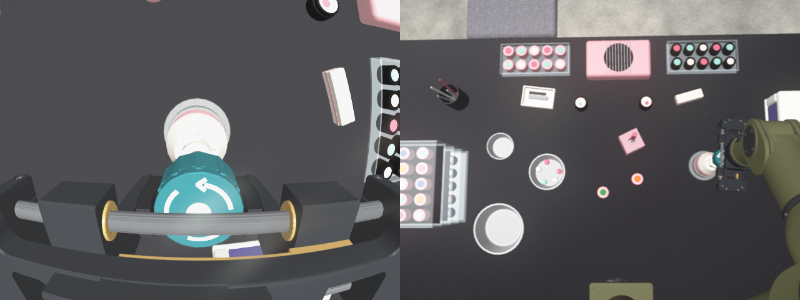

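View pics/s20.png

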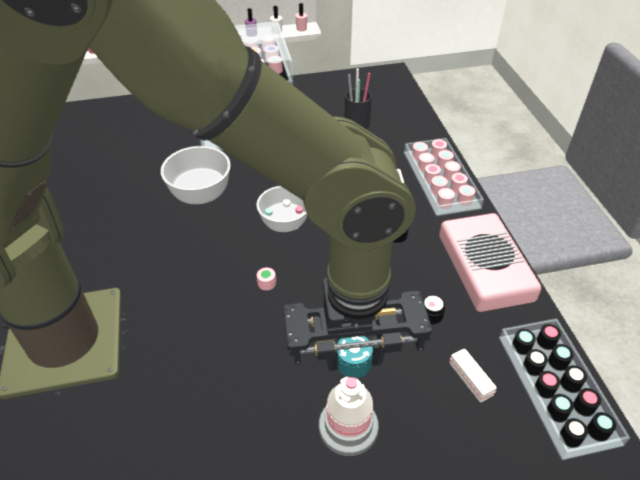

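The cap is off, level and about 8 cm up, with the bare neck visible below it. One last check of the beads and rod.

```bash
python3 - <<'E'
import cv2,numpy as np
t=cv2.imread('pics/t20.png')
cv2.imwrite('pics/c21.png',np.hstack([cv2.resize(t[240:310,200:270],(400,400),interpolation=2),cv2.resize(t[190:260,335:405],(400,400),interpolation=2)]))
E
```

```text
(no output)
```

View pics/c21.png

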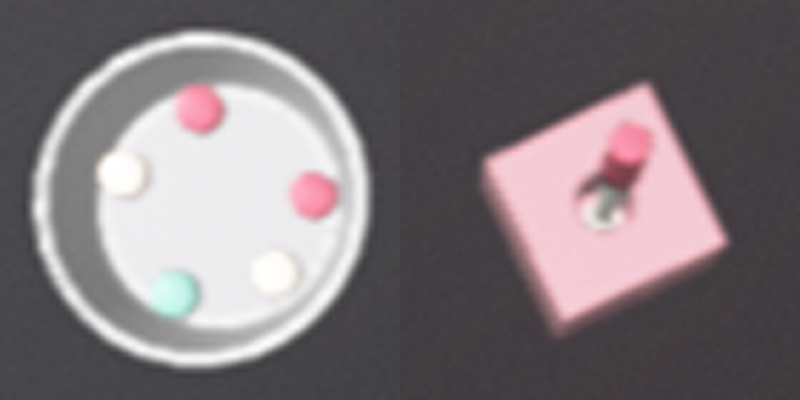

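All five beads are in the bowl and the rod stands in its holder.

```bash
python3 -c "
from plant import finish_job
print(finish_job())"
```

```text
the job is handed in; nothing more can be done
None
```

The job is done and handed in at about 20.5 s on the clock; the hand-in gives no verdict.

- **Stirring:** I swept the rod's foot once round the middle-sized bowl. All five beads shifted by roughly 15–27 mm, estimated from the wrist picture, and all five are still in the bowl. The rod was put back in its holder and let go, and it stands nearly upright.
- **Bottle:** I pressed the cap about 8 mm (19 N), turned it 59.7° anticlockwise while pressed, and lifted it straight off.
- **Last checks:** The cap is held about 80 mm above its locked height and within about 2 mm of the bottle's axis. It is level, and the arm is at rest. The pictures show the neck bare below it and no sign that the other pots, jars or tools moved.
- **Disagreement:** The wrist and fixed cameras differed by about 2–5 mm on the bowl and by about 3–6 mm on the holder. I settled this by comparing the rod's foot with the bowl and the holder's hole directly in the pictures. No check failed.

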